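# Sort vials into their colour-matched holders and stack the emptied trays

## Robot

A 6-joint arm with a two-finger parallel gripper is mounted at the origin on a cart in front of the work surface, level with it; the furniture and walls round the work are solid. World frame = base frame: x ahead of the robot, y to its left, z up, the work surface at z = 0. Lengths are in m, angles in rad, forces in N, time in s.
With the tool pointing down it reaches from about 0.3 to 0.875 m from the base axis. Payload 6.4 kg.
Tool frame: the origin (TCP) lies midway between the tips of the shut fingers; the grasp point (between the pads) lies 19 mm behind it (grasp_offset is the distance from the TCP to the grasp point, in m); z points along the fingers, y is the line along which they close (so a half turn about z gives the same grasp; the last joint's range is limited). The gripper opens to 85 mm and grips with 20 to 120 N. Pads are 22 mm wide; open, the fingers measure 114 mm over their backs; the gripper's body (76 mm by 85 mm) begins 54 mm behind the grasp point. The pads swing forward as they close: fully open they stand 13 mm farther back than shut.
Start: joints at [-1.473, 0.181, 1.607, -0, 1.354, -0.206], TCP at [0.172, -0.549, 0.231] pointing down, gripper open.
Joint ranges: [-2.99, 2.99], [-0.89, 2.07], [0.3, 2.58], [-1.14, 4.28], [0, 2.63], [-3.12, 3.12]. Speed limits (rad/s): [2.57, 2.57, 3.01, 3.14, 3.14, 3.14].

## Interface

Orientations are given as a unit quaternion [w, x, y, z].
In Python, from bench import * gives the robot as it stands. The module is installed in compiled form; this text tells all that it offers.
- The arm moves only by the tool servo_tool, never from a script. Its argument "commands" is text: rows parted by semicolons, each of 7 numbers parted by spaces: the turn, a rotation vector about the tool's x, y, z in rad, then the shift along the tool's x, y, z in mm, then the opening, from 0 (shut) to 1 (fully open). In form: wx wy wz dx dy dz claw; .... A call has 1 to 5 rows; each row shifts and turns the commanded pose from where the row before left it, along the tool's axes as they then stand; what a row does not reach is not made up. A row lasts 1/8 s, in which the tool goes at most 62.5 mm and 10.7 degrees, less where a joint would pass 70% of its speed; a pose out of reach is approached as far as the arm can. A call with a gripper value outside its range is refused whole. The fingers move at their own pace and stop on an object; the grip force is fixed at half the most. Time passes only in rows, so rows that do not move let the fingers close. It gives the time, the measured TCP pose, the force, the opening and the grip force at its end, in the units of the state.
- get_obs(): the state, without advancing time (a new reading comes with each control period).
- camera(name): name is "scene" or "top" or "wrist"; returns the picture (420x560x3 uint8, blue, green, red); there is no depth.
- calibration(name): a dict with "fx", "fy", "cx", "cy" (pixels), "R" (3x3) and "t" (3): a world point X has camera coordinates R X + t. Camera axes: x right, y down, z forward; pixel columns grow to the right and rows downward; lengths in m; the calibration is good to about 2 mm. A picture is of the moment at which its call begins: read the wrist's pose just before it. calibration takes no time and is no camera call; for the wrist camera it gives the pose at the moment of the call.
- hand_in(): hands the job in; it is judged then, once.
The state is a dict: "time_s": time; "q": joint angles; "dq": joint speeds; "joint_efforts": joint torques, N m; "eef_pos": TCP position; "eef_rot": TCP orientation; "wrist_force": force on the tool from outside, world axes, zero at the start; "torque": the same for the moment, N m; "opening": opening from 0.0 (shut) to 1.0 (fully open); "grasp_force": force on a finger pad.
Only numpy, scipy, OpenCV 4.12 (cv2) and the standard library are available. Lean on these libraries where they do the work, as an engineer would, in place of code of your own. Each camera call takes 0.05 s, during which the arm holds its last target. There are 200 camera calls.

## Task

Three sample vials stand in two part-filled trays. Stand each vial upright in the round holder of the same colour as its cap; then, with all three home, stack the emptied yellow tray squarely on top of the emptied grey tray. Leave the yellow-lidded cup and the small amber bottle where they are.

Things in the scene. Friction and masses are not known exactly. Their poses are not given: they have to be found in the camera images.
- red_vial_center (a point): red-capped clear sample vial, a cylinder 27 mm in diameter and 66 mm tall, cap included; this point is on its axis, half-way up (33 mm above its underside); z is its long axis. It starts upright in a tray pocket, its underside 18 mm above the worktop. About 30 g
- blue_vial_center (a point): blue-capped clear sample vial, a cylinder 27 mm in diameter and 66 mm tall, cap included; this point is on its axis, half-way up (33 mm above its underside); z is its long axis. It starts upright in a tray pocket, its underside 18 mm above the worktop. About 30 g
- white_vial_center (a point): white-capped clear sample vial, a cylinder 27 mm in diameter and 66 mm tall, cap included; this point is on its axis, half-way up (33 mm above its underside); z is its long axis. It starts upright in a tray pocket, its underside 18 mm above the worktop. About 30 g
- red_holder: fixed red round dish, the holder for the red-capped vial: 62 mm across at its foot, 16 mm tall, with a round bore 44 mm in diameter whose floor is 4 mm above the worktop. Origin at the centre of its underside, on the worktop; z up
- blue_holder: fixed blue round dish, the holder for the blue-capped vial: 62 mm across at its foot, 16 mm tall, with a round bore 44 mm in diameter whose floor is 4 mm above the worktop. Origin at the centre of its underside, on the worktop; z up
- white_holder: fixed white round dish, the holder for the white-capped vial: 62 mm across at its foot, 16 mm tall, with a round bore 44 mm in diameter whose floor is 4 mm above the worktop. Origin at the centre of its underside, on the worktop; z up
- yellow_tray_center (a point): loose yellow plastic two-place vial tray, a flat-topped, flat-bottomed block 104 mm long (x) by 50 mm wide (y) by 30 mm tall (z), with two round pockets 36 mm in diameter and 12 mm deep on its x axis, 26 mm either side of the middle. This point is the middle of the block, 15 mm above its underside. Holds two of the vials at the start; about 120 g
- grey_tray_center (a point): loose grey plastic two-place vial tray, a flat-topped, flat-bottomed block 104 mm long (x) by 50 mm wide (y) by 30 mm tall (z), with two round pockets 36 mm in diameter and 12 mm deep on its x axis, 26 mm either side of the middle. This point is the middle of the block, 15 mm above its underside. Holds one of the vials at the start, in its pocket on the +x side; about 250 g; its top is 30 mm above the worktop
- yellow_cup_center (a point): bystander: loose sample cup with yellow screw lid, 62 mm across, 69 mm tall, standing between the holders and the trays; point on its axis half-way up
- amber_bottle_center (a point): bystander: loose small amber bottle with white cap, 38 mm across, 75 mm tall, standing behind the holders; point on its axis half-way up
Not all that is in view belongs to the job. What is shaped like the part that bears red_vial_center but pink or purple is not meant.

How it is judged:
By the outcome, as a careful person would: the job done as asked, in the order asked, and still so for the second after the job is handed in, with the robot touching nothing.
It also fails if it takes over 120 s, if anything falls off the work surface, if the arm or the gripper's body presses on something with over 40 N, if the wrist force passes 120 N, or if a joint passes its speed limit or range.

## Working session

There is one attempt and no reset: what is moved stays moved. The work goes in short steps, Python scripts to look and compute and a tool call to move; the robot and the scene stay as the last step left them, time stands still between calls to the robot, and variables do not carry over. Pictures are saved under pics/ and viewed, at most 14 in all, crops included, and the job is handed in when it is done.

Besides the shell and the picture viewer there is one more tool, called after "Call:" as name(argument=value, ...), one argument or row to a line, values as JSON. servo_tool: Moves the arm, as the interface text tells. Its arguments: {"type":"object","properties":{"commands":{"type":"string"}},"required":["commands"]}

```bash
mkdir -p pics; cat > h.py <<'E'
from bench import *
import numpy as np, cv2
def snap(n,f,crop=None,s=1):
    c=calibration(n); im=camera(n)
    cv2.imwrite('pics/'+f+'_full.png',im)
    if crop: x0,y0,x1,y1=crop; im=im[y0:y1,x0:x1]
    if s!=1: im=cv2.resize(im,None,fx=s,fy=s,interpolation=cv2.INTER_CUBIC)
    cv2.imwrite('pics/'+f+'.png',im); return c
def px(c,u,v,z):
    d=np.array([(u-c['cx'])/c['fx'],(v-c['cy'])/c['fy'],1]); R=np.array(c['R']); t=np.array(c['t'])
    o=-R.T@t; d=R.T@d; return o+d*(z-o[2])/d[2]
def proj(c,X):
    p=np.array(c['R'])@np.array(X)+np.array(c['t']); return c['fx']*p[0]/p[2]+c['cx'],c['fy']*p[1]/p[2]+c['cy']
E
python3 - <<'E'
from h import *
np.set_printoptions(precision=4,suppress=True)
snap('top','top1',None,1.4); snap('scene','scene1',None,1.4)
print(get_obs()); 
for n in('top','scene'): print(calibration(n))
E
```

```text
{'time_s': 0.1, 'q': array([-1.4733,  0.1814,  1.6079, -0.    ,  1.3538, -0.2063]), 'dq': array([-0.0004, -0.0018, -0.0028,  0.0006,  0.0008,  0.0001]), 'joint_efforts': array([ -0.0004, -44.5878, -35.2238,  -0.0003,   0.0041,   0.    ]), 'eef_pos': array([ 0.172 , -0.5482,  0.2305]), 'eef_rot': array([-0.0007,  0.9885,  0.1513,  0.    ]), 'wrist_force': array([ 0.4572,  0.195 , -0.1691]), 'torque': array([ 0.0332,  0.0162, -0.034 ]), 'grasp_force': 0.0, 'opening': 1.0000155616021398}
{'fx': 479.6624679649041, 'fy': 479.6624679649041, 'cx': 284.02078423889844, 'cy': 217.32004934684895, 'R': array([[ 0.0088, -1.    , -0.0016],
       [-0.7767, -0.0058, -0.6298],
       [ 0.6298,  0.0068, -0.7767]]), 't': array([0.1926, 0.4553, 1.3939])}
{'fx': 396.7338039652511, 'fy': 396.7338039652511, 'cx': 275.22820243344773, 'cy': 215.0945692965185, 'R': array([[-0.7029, -0.7113, -0.0035],
       [-0.5432,  0.5399, -0.643 ],
       [ 0.4593, -0.45  , -0.7659]]), 't': array([0.5007, 0.2286, 0.9632])}
```

View pics/top1.png

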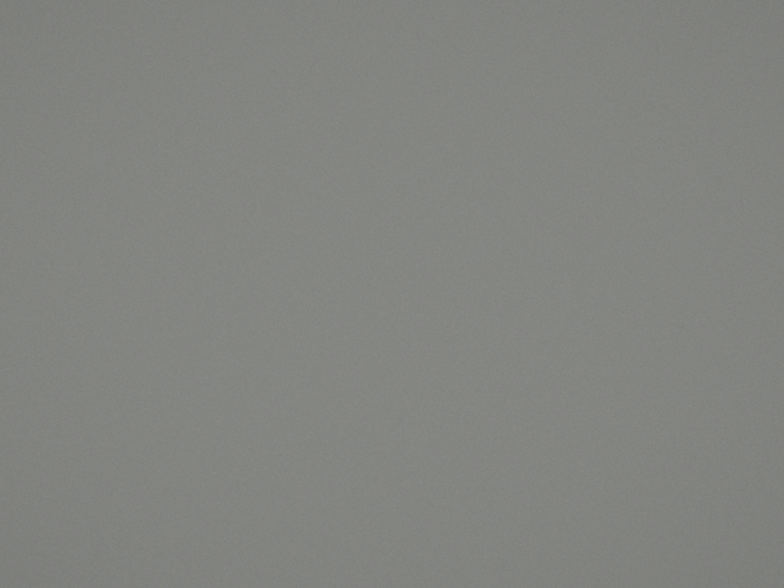

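View pics/scene1.png

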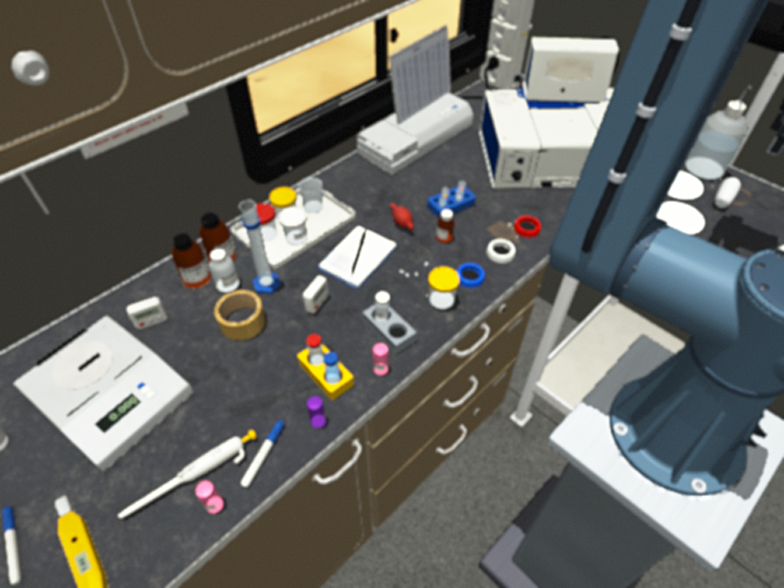

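The top view is blank, so it's no use. The scene view (in displayed pixels) shows:
- red cap at (314,342) and blue cap at (332,360), both in the yellow tray
- white cap at (382,299) in the grey tray
- holders: red (527,226), white (501,250), blue (470,275)
- look-alikes: pink vials (380,358) and (208,495), purple (316,410), red bulb (402,216), red-lidded jar (263,215)

I'm choosing the red cap in the yellow tray and will check it in a crop.

```bash
python3 - <<'E'
from h import *
np.set_printoptions(precision=4,suppress=True)
c=snap('scene','s2',(200,135,400,285),4)
for n,u,v,z in [('red',314,339,.084),('blue',332,357,.084),('white',382,297,.084),('Rh',527,226,.016),('Wh',501,250,.016),('Bh',470,275,.016),('pink',380,350,.066),('amber',446,215,.075),('cup',443,278,.069),('purple',316,405,.066)]:
    print(n,px(c,u/1.4,v/1.4,z))
print(calibration('wrist'))
snap('wrist','w1')
E
```

```text
red [0.5419 0.347  0.084 ]
blue [0.4901 0.3497 0.084 ]
white [0.5267 0.1919 0.084 ]
Rh [ 0.4863 -0.2359  0.016 ]
Wh [ 0.4803 -0.131   0.016 ]
Bh [ 0.4803 -0.0242  0.016 ]
pink [0.4509 0.2714 0.066 ]
amber [ 0.6019 -0.0782  0.075 ]
cup [0.4858 0.0622 0.069 ]
purple [0.4463 0.425  0.066 ]
{'fx': 338.1068687980024, 'fy': 338.1068687980024, 'cx': 276.8417352412816, 'cy': 210.793414685916, 'R': array([[ 0.2997, -0.954 , -0.0012],
       [-0.9012, -0.2836,  0.3276],
       [-0.3129, -0.0972, -0.9448]]), 't': array([-0.574 , -0.0431,  0.3825])}
```

View pics/s2.png

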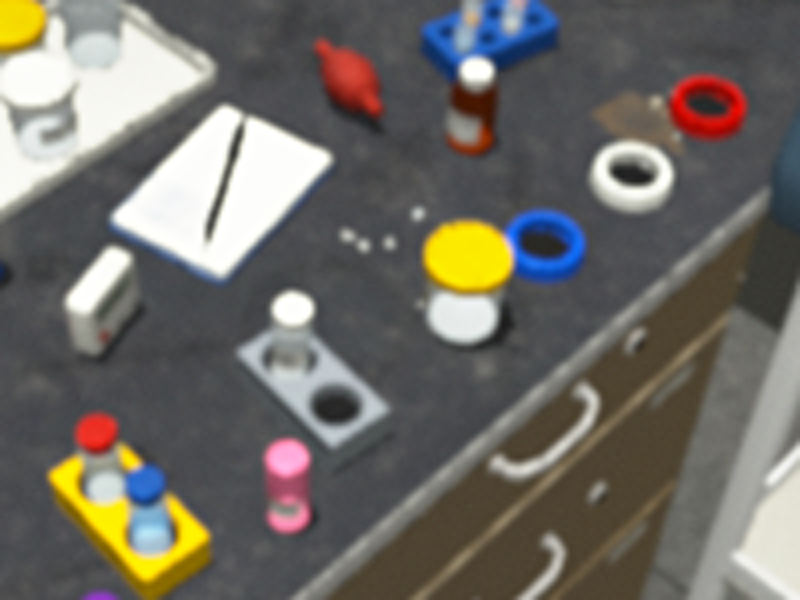

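The crop confirms the choice: the true red cap is at crop (98,428) in the yellow tray, and the decoys are clearly pink or purple. I'm turning the tool square to the world axes and heading over.

Call:
servo_tool(
  commands="0 0 0.152 0 0 0 1; 0 0 0.152 0 0 0 1; 0 0 0 15 -50 0 1; 0 0 0 15 -50 0 1; 0 0 0 15 -50 0 1",
)

```text
time_s: 0.82
eef_pos: [0.2173, -0.3971, 0.2309]
eef_rot: [-0.0, 1.0, -0.0, 0.0]
wrist_force: [0.7, 0.6, 0.5]
opening: 1.0
grasp_force: 0.0
```

Call:
servo_tool(
  commands="0 0 0 25 -50 0 1; 0 0 0 25 -50 0 1; 0 0 0 25 -50 0 1; 0 0 0 25 -50 0 1; 0 0 0 25 -50 0 1",
)

```text
time_s: 1.45
eef_pos: [0.3426, -0.1471, 0.2315]
eef_rot: [0.0, 1.0, -0.0, 0.0]
wrist_force: [1.3, 0.3, -0.4]
opening: 0.999
grasp_force: 0.0
```

Call:
servo_tool(
  commands="0 0 0 20 -50 0 1; 0 0 0 20 -50 0 1; 0 0 0 20 -50 0 1; 0 0 0 20 -50 0 1; 0 0 0 20 -50 0 1",
)

```text
time_s: 2.08
eef_pos: [0.4425, 0.1032, 0.2314]
eef_rot: [0.0, 1.0, 0.0, 0.0]
wrist_force: [0.9, -1.0, 0.2]
opening: 1.0
grasp_force: 0.0
```

Call:
servo_tool(
  commands="0 0 0 10 -40 0 1; 0 0 0 0 -40 0 1; 0 0 0 0 -40 0 1; 0 0 0 0 -20 0 1; 0 0 0 0 0 0 1",
)

```text
time_s: 2.7
eef_pos: [0.4518, 0.2423, 0.231]
eef_rot: [0.0, 1.0, 0.001, -0.0]
wrist_force: [-0.0, -0.1, 0.3]
opening: 0.999
grasp_force: 0.0
```

```bash
python3 - <<'E'
from h import *
np.set_printoptions(precision=4,suppress=True)
c=snap('wrist','w2',None,1.4); o=get_obs(); print(o['eef_pos'],o['eef_rot'],o['time_s'],c)
E
```

```text
[0.4519 0.2414 0.231 ] [ 0.0003  1.      0.0006 -0.0003] 2.75 {'fx': 338.1068687980024, 'fy': 338.1068687980024, 'cx': 276.8417352412816, 'cy': 210.793414685916, 'R': array([[ 0.0029, -1.    ,  0.0001],
       [-0.9445, -0.0027,  0.3284],
       [-0.3284, -0.001 , -0.9445]]), 't': array([0.2413, 0.3843, 0.5309])}
```

View pics/w2.png

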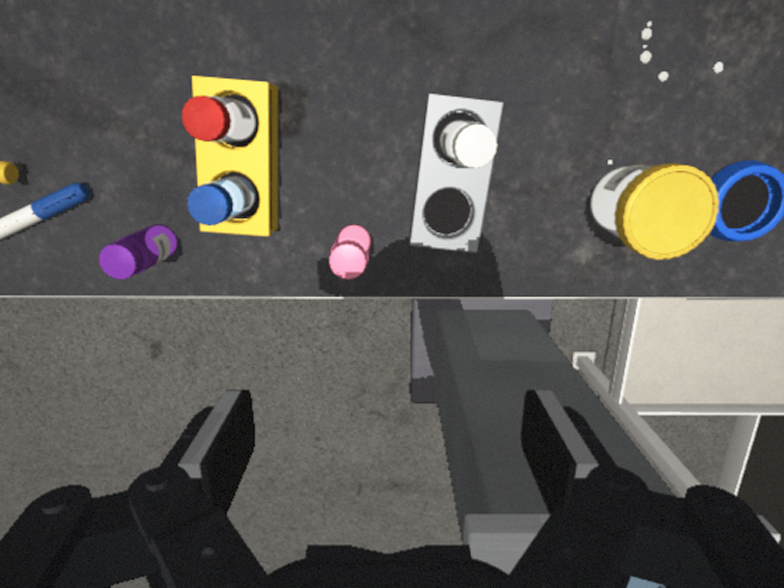

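The wrist view shows red cap (207,118), blue cap (209,203), white cap (473,145) and both trays. I'm converting these to positions.

```bash
python3 - <<'E'
from h import *
np.set_printoptions(precision=4,suppress=True)
c=calibration('wrist')
for n,u,v,z in [('red',207,118,.084),('blue',209,203,.084),('white',474,145,.084),('gTL',429,94,.03),('gTR',502,102,.03),('gBR',475,249,.03),('gBL',412,243,.03),('gpocket',448,211,.03),('yTL',192,76,.03),('yTR',270,83,.03),('yBR',271,235,.03),('yBL',201,231,.03),('cup',670,211,.069),('pink',349,259,.066),('Bh',748,202,.016)]:
    print(n,px(c,u/1.4,v/1.4,z))
c=calibration('scene')
for n,u,v,z in [('red',98,428,.084),('blue',147,481,.084),('white',294,305,.084),('Rh',708,104,.016),('Wh',632,173,.016),('Bh',545,242,.016)]:
    print(n,px(c,200+u/4,135+v/4,z))
E
```

```text
red [0.5434 0.3459 0.084 ]
blue [0.4948 0.3507 0.084 ]
white [0.5288 0.1911 0.084 ]
gTL [0.56  0.214 0.03 ]
gTR [0.5551 0.1644 0.03  ]
gBR [0.4533 0.1763 0.03  ]
gBL [0.4578 0.2235 0.03  ]
gpocket [0.4816 0.1977 0.03  ]
yTL [0.5708 0.3719 0.03  ]
yTR [0.5666 0.3204 0.03  ]
yBR [0.4636 0.3278 0.03  ]
yBL [0.4665 0.3792 0.03  ]
cup [0.4881 0.0595 0.069 ]
pink [0.455  0.2676 0.066 ]
Bh [ 0.4865 -0.0294  0.016 ]
red [0.5419 0.3463 0.084 ]
blue [0.4902 0.3508 0.084 ]
white [0.5277 0.1885 0.084 ]
Rh [ 0.4862 -0.2389  0.016 ]
Wh [ 0.4808 -0.1325  0.016 ]
Bh [ 0.4816 -0.0283  0.016 ]
```

Call:
servo_tool(
  commands="0 0 0 45 -52 0 1; 0 0 0 45.5 -53 30 1; 0 0 0 0 0 50 1; 0 0 0 0 0 40 1; 0 0 0 0 0 0 1",
)

```text
time_s: 3.38
eef_pos: [0.528, 0.3298, 0.1127]
eef_rot: [0.002, 1.0, -0.001, -0.004]
wrist_force: [-0.6, -0.6, 0.8]
opening: 1.0
grasp_force: 0.0
```

```bash
python3 - <<'E'
from h import *
c=snap('wrist','w3',None,1.4); o=get_obs(); print(o['eef_pos'],o['time_s'])
for X in [(.543,.346,.084),(.4925,.3507,.084)]: print(np.array(proj(c,X))*1.4)
E
```

```text
[0.52993835 0.33066721 0.11568986] 3.425
[346.76424483 318.28213502]
[339.29599676 427.34536208]
```

View pics/w3.png

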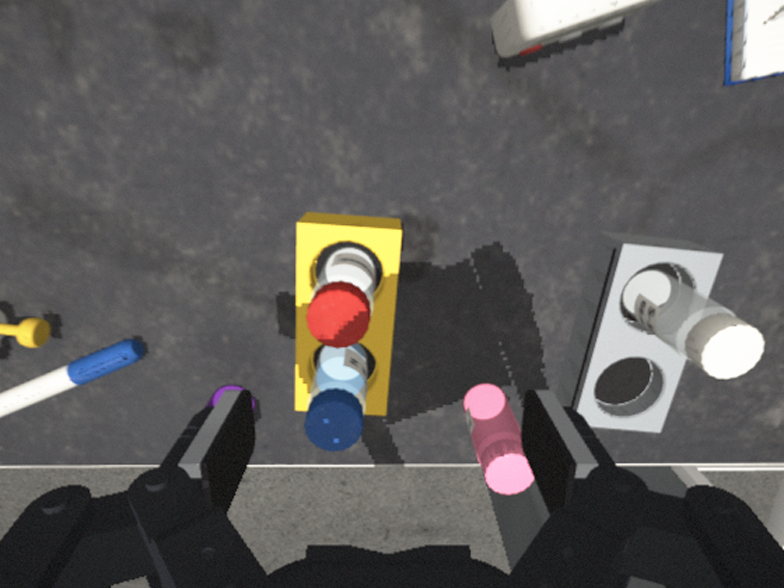

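Call:
servo_tool(
  commands="0 0 0 14 -17 0 1; 0 0 0 0 0 25 1; 0 0 0 0 0 25 1; 0 0 0 0 0 22 1; 0 0 0 0 0 0 1",
)

```text
time_s: 4.05
eef_pos: [0.5441, 0.3485, 0.0441]
eef_rot: [0.0, 1.0, -0.0, -0.001]
wrist_force: [-0.4, -0.0, 0.8]
opening: 1.004
grasp_force: 0.0
```

Call:
servo_tool(
  commands="0 0 0 0 0 0 1; 0 0 0 0 0 0 1",
)

```text
time_s: 4.3
eef_pos: [0.5455, 0.3495, 0.0462]
eef_rot: [-0.0, 1.0, -0.0, 0.001]
wrist_force: [0.4, 0.4, -0.1]
opening: 0.998
grasp_force: 0.0
```

```bash
python3 - <<'E'
from h import *
c=snap('wrist','w4',None,1.4); o=get_obs(); print(o['eef_pos'],o['eef_rot'],o['time_s'])
for X in [(.543,.346,.084),(.4925,.3507,.084)]: print(np.array(proj(c,X))*1.4)
E
```

```text
[0.54534959 0.34942968 0.0459587 ] [-3.95514432e-04  9.99999447e-01 -7.43627896e-05  9.71806169e-04] 4.35
[401.31729971 469.37152122]
[384.4173583  604.87636977]
```

View pics/w4.png

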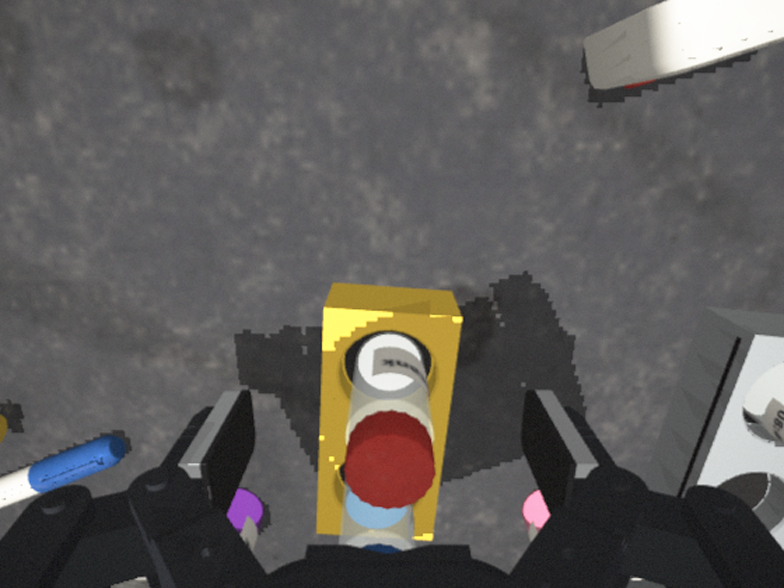

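Red cap is at (389,459), centred between the fingers. I'm closing.

Call:
servo_tool(
  commands="0 0 0 0 0 0 0; 0 0 0 0 0 0 0; 0 0 0 0 0 0 0; 0 0 0 0 0 0 0; 0 0 0 0 0 0 0",
)

```text
time_s: 4.97
eef_pos: [0.5448, 0.3491, 0.0449]
eef_rot: [-0.0, 1.0, -0.0, 0.0]
wrist_force: [-0.1, -0.4, 2.3]
opening: 0.297
grasp_force: 59.1
```

Call:
servo_tool(
  commands="0 0 0 0 0 -15 0; 0 0 0 0 0 -30 0; 0 0 0 0 0 -40 0; 0 0 0 0 0 -40 0; 0 0 0 0 0 0 0",
)

```text
time_s: 5.6
eef_pos: [0.5471, 0.3502, 0.1753]
eef_rot: [-0.002, 1.0, -0.0, 0.004]
wrist_force: [0.1, 0.1, -0.6]
opening: 0.295
grasp_force: 58.9
```

Call:
servo_tool(
  commands="0 0 0 -10 40 0 0; 0 0 0 -10 45 0 0; 0 0 0 -10 45 0 0; 0 0 0 -10 45 0 0; 0 0 0 -10 45 0 0",
)

```text
time_s: 6.22
eef_pos: [0.4934, 0.1278, 0.1692]
eef_rot: [0.0, 1.0, 0.0, -0.0]
wrist_force: [-0.3, -0.0, 0.3]
opening: 0.292
grasp_force: 59.0
```

Call:
servo_tool(
  commands="0 0 0 -10 45 0 0; 0 0 0 0 45 0 0; 0 0 0 0 45 0 0; 0 0 0 0 45 0 0; 0 0 0 0 45 0 0",
)

```text
time_s: 6.85
eef_pos: [0.4837, -0.0971, 0.1693]
eef_rot: [-0.0, 1.0, -0.0, -0.0]
wrist_force: [0.3, 0.3, 0.5]
opening: 0.296
grasp_force: 59.0
```

Call:
servo_tool(
  commands="0 0 0 0 35 0 0; 0 0 0 0 35 0 0; 0 0 0 0 0 0 0; 0 0 0 0 0 0 0; 0 0 0 0 0 0 0",
)

```text
time_s: 7.48
eef_pos: [0.4842, -0.1648, 0.1694]
eef_rot: [-0.0, 1.0, 0.0, -0.0]
wrist_force: [0.5, -0.2, -1.2]
opening: 0.295
grasp_force: 59.0
```

```bash
python3 - <<'E'
from h import *
c=snap('wrist','w5',None,1.4); o=get_obs(); print(o['eef_pos'],o['eef_rot'],o['time_s'])
for X in [(.486,-.2389,.016),(.481,-.1325,.016),(.483,-.029,.016)]: print(np.array(proj(c,X))*1.4)
E
```

```text
[ 0.48430232 -0.1647987   0.16945771] [-2.17579883e-04  9.99999789e-01  5.79863748e-04 -1.96135286e-04] 7.525
[502.01431369 265.78595487]
[338.94494355 272.87440504]
[180.49336689 269.66640795]
```

View pics/w5.png

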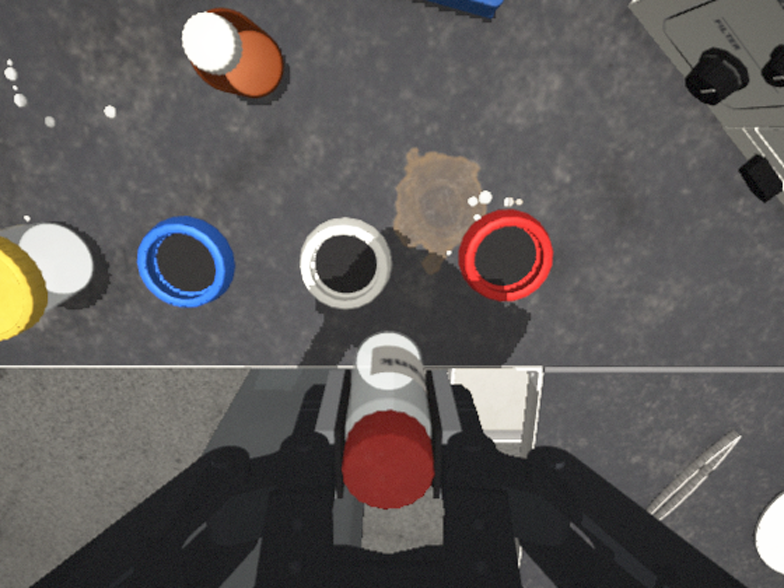

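The wrist view shows the holders red (506,255), white (345,263), blue (185,261), with the vial upright in the grip. I'm moving over the red holder and going part-way down.

Call:
servo_tool(
  commands="0 0 0 5 35 0 0; 0 0 0 1 40 0 0; 0 0 0 0 0 40 0; 0 0 0 0 0 40 0; 0 0 0 0 0 20 0",
)

```text
time_s: 8.15
eef_pos: [0.4893, -0.2392, 0.0673]
eef_rot: [-0.001, 1.0, 0.0, -0.001]
wrist_force: [0.3, 0.2, 0.1]
opening: 0.295
grasp_force: 59.1
```

Call:
servo_tool(
  commands="0 0 0 0 0 0 0; 0 0 0 0 0 0 0",
)

```text
time_s: 8.4
eef_pos: [0.4912, -0.241, 0.0707]
eef_rot: [0.0, 1.0, 0.0, 0.001]
wrist_force: [-0.8, -0.7, -1.3]
opening: 0.297
grasp_force: 59.1
```

```bash
python3 - <<'E'
from h import *
c=snap('wrist','w6',None,1.4); o=get_obs(); print(o['eef_pos'],o['eef_rot'],o['time_s'])
for X in [(.490,-.240,.016),(.490,-.240,.042),(.486,-.134,.016)]: print(np.array(proj(c,X))*1.4)
E
```

```text
[ 0.49141839 -0.24122601  0.07105593] [7.39284071e-04 9.99999262e-01 2.14321516e-04 9.40457638e-04] 8.45
[386.13011016 330.32524228]
[386.00167337 355.83146758]
[155.26676114 338.17023353]
```

View pics/w6.png

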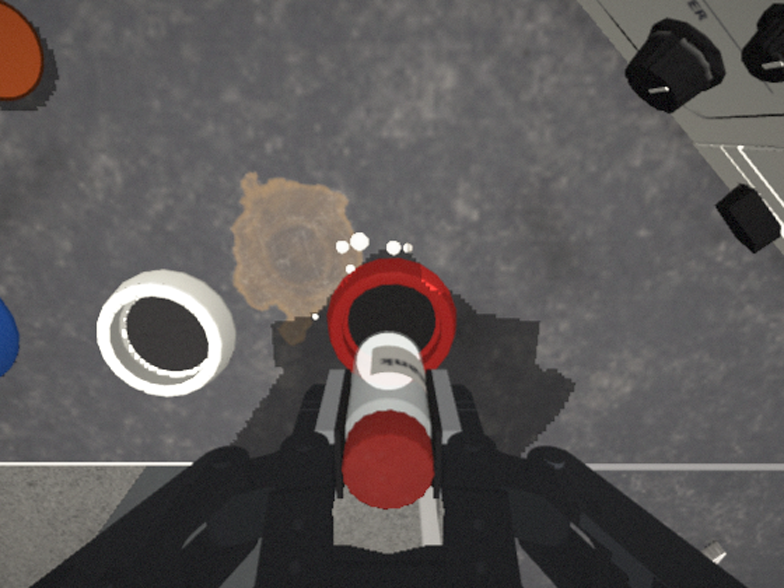

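The vial foot is at (389,361) and the holder centre at (392,322), so it needs about 5 mm more in +x. Lowering.

Call:
servo_tool(
  commands="0 0 0 5 1 0 0; 0 0 0 0 0 15 0; 0 0 0 0 0 15 0; 0 0 0 0 0 6 0; 0 0 0 0 0 0 0",
)

```text
time_s: 9.07
eef_pos: [0.4947, -0.2414, 0.0325]
eef_rot: [-0.001, 1.0, -0.0, -0.001]
wrist_force: [0.3, -0.3, -0.2]
opening: 0.298
grasp_force: 59.1
```

Call:
servo_tool(
  commands="0 0 0 0 0 1 0; 0 0 0 0 0 0 0; 0 0 0 0 0 0 0",
)

```text
time_s: 9.45
eef_pos: [0.4956, -0.2421, 0.033]
eef_rot: [0.0, 1.0, -0.0, 0.0]
wrist_force: [-0.0, 0.4, -0.4]
opening: 0.294
grasp_force: 59.1
```

Call:
servo_tool(
  commands="0 0 0 0 0 1.5 0; 0 0 0 0 0 0 0; 0 0 0 0 0 0 0.45; 0 0 0 0 0 0 0.45; 0 0 0 0 0 0 0.5",
)

```text
time_s: 10.07
eef_pos: [0.4954, -0.2419, 0.0312]
eef_rot: [0.0, 1.0, -0.0, 0.0]
wrist_force: [0.5, 0.4, -0.8]
opening: 0.502
grasp_force: 0.0
```

Call:
servo_tool(
  commands="0 0 0 0 0 -10 0.5; 0 0 0 0 0 -30 0.5; 0 0 0 0 0 -40 0.5; 0 0 0 0 0 -30 0.5; 0 0 0 0 0 0 0.5",
)

```text
time_s: 10.7
eef_pos: [0.4972, -0.2433, 0.1448]
eef_rot: [0.002, 1.0, -0.0, 0.003]
wrist_force: [-0.1, -0.3, 0.9]
opening: 0.497
grasp_force: 0.0
```

```bash
python3 - <<'E'
from h import *
c=snap('wrist','w7',None,1.4); o=get_obs(); print(o['eef_pos'],o['eef_rot'],o['time_s'])
E
```

```text
[ 0.49615585 -0.24246888  0.14277002] [ 1.01236515e-03  9.99998665e-01 -7.42437399e-05  1.28032720e-03] 10.75
```

View pics/w7.png

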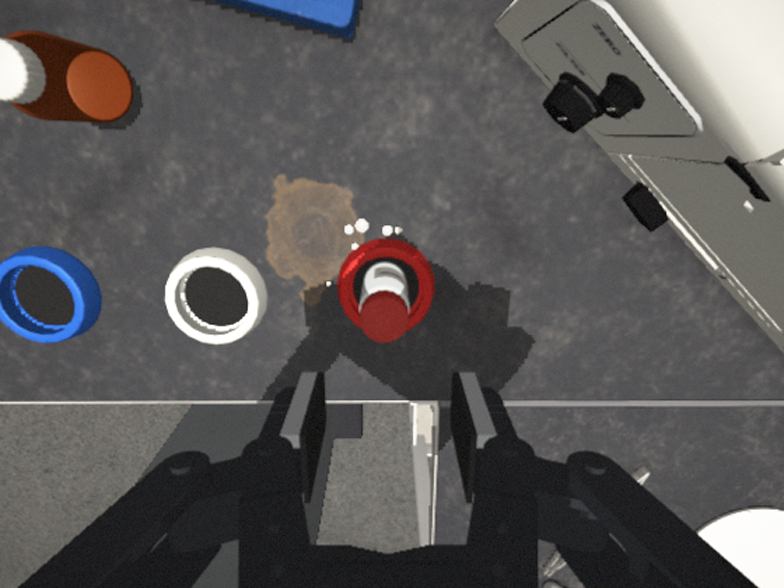

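Red is standing upright in its holder. Blue next.

Call:
servo_tool(
  commands="0 0 0 0 -40 -10 0.8; 0 0 0 0 -45 0 0.8; 0 0 0 0 -45 0 0.8; 0 0 0 0 -45 0 0.8; 0 0 0 0 -45 0 0.8",
)

```text
time_s: 11.38
eef_pos: [0.4943, -0.0202, 0.1498]
eef_rot: [-0.0, 1.0, -0.0, -0.001]
wrist_force: [0.9, -0.5, -0.1]
opening: 0.8
grasp_force: 0.0
```

Call:
servo_tool(
  commands="0 0 0 0 -45 0 0.8; 0 0 0 0 -45 0 0.8; 0 0 0 0 -45 0 0.8; 0 0 0 0 -45 0 0.8; 0 0 0 0 -45 0 0.8",
)

```text
time_s: 12.0
eef_pos: [0.4943, 0.2044, 0.1497]
eef_rot: [0.0, 1.0, -0.0, -0.001]
wrist_force: [-0.3, -0.6, 0.2]
opening: 0.803
grasp_force: 0.0
```

Call:
servo_tool(
  commands="0 0 0 0 -45 0 0.8; 0 0 0 0 -45 0 0.8; 0 0 0 1 -40 0 0.8; 0 0 0 0 -20 0 0.8; 0 0 0 0 0 0 0.8",
)

```text
time_s: 12.62
eef_pos: [0.4958, 0.3535, 0.15]
eef_rot: [0.001, 1.0, 0.001, -0.001]
wrist_force: [-0.5, -0.4, -0.3]
opening: 0.8
grasp_force: 0.0
```

Call:
servo_tool(
  commands="0 0 0 0 0 0 0.8",
)

```text
time_s: 12.75
eef_pos: [0.4963, 0.3519, 0.1505]
eef_rot: [0.001, 1.0, -0.0, -0.001]
wrist_force: [0.4, -1.3, 0.7]
opening: 0.8
grasp_force: 0.0
```

Call:
servo_tool(
  commands="0 0 0 0 0 25 0.8; 0 0 0 0 0 30 0.8; 0 0 0 0 0 30 0.8; 0 0 0 0 0 20 0.8; 0 0 0 0 0 0 0.8",
)

```text
time_s: 13.38
eef_pos: [0.4956, 0.3517, 0.0446]
eef_rot: [0.001, 1.0, -0.001, -0.002]
wrist_force: [-0.3, 0.7, -0.1]
opening: 0.797
grasp_force: 0.0
```

Call:
servo_tool(
  commands="0 0 0 0 0 0 0.8",
)

```text
time_s: 13.5
eef_pos: [0.4975, 0.3531, 0.0473]
eef_rot: [-0.0, 1.0, -0.0, 0.001]
wrist_force: [0.1, 0.2, 0.1]
opening: 0.802
grasp_force: 0.0
```

```bash
cat >> h.py <<'E'
def blob(im,kind,box=(200,260,360,400)):
    h=cv2.cvtColor(im,cv2.COLOR_BGR2HSV); H,S,V=cv2.split(h)
    m={'blue':(H>100)&(H<125)&(S>150),'red':((H<8)|(H>172))&(S>170),'white':(S<40)&(V>190),'yellow':(H>20)&(H<32)&(S>150)}[kind].astype(np.uint8)
    x0,y0,x1,y1=box; k=np.zeros_like(m); k[y0:y1,x0:x1]=1; m*=k
    n,l,st,ce=cv2.connectedComponentsWithStats(m); i=1+st[1:,4].argmax(); return st[i],ce[i]
E
python3 - <<'E'
from h import *
print('ref red',blob(cv2.imread('pics/w4_full.png'),'red'))
c=snap('wrist','w8',None,1.4); o=get_obs(); print(o['eef_pos'],o['time_s'],blob(cv2.imread('pics/w8_full.png'),'blue'))
E
```

```text
ref red (array([ 246,  294,   65,   69, 3338], dtype=int32), array([278.21000599, 327.84751348]))
[0.49764898 0.35337801 0.04760672] 13.55 (array([ 246,  295,   64,   69, 2484], dtype=int32), array([276.83574879, 326.04146538]))
```

The cap is in the same place as the red one was, so I'm closing and lifting. I'll carry it to (0.491,-0.032).

Call:
servo_tool(
  commands="0 0 0 0 0 1 0; 0 0 0 0 0 0 0; 0 0 0 0 0 0 0; 0 0 0 0 0 0 0; 0 0 0 0 0 0 0",
)

```text
time_s: 14.18
eef_pos: [0.4972, 0.3535, 0.0459]
eef_rot: [-0.0, 1.0, -0.0, 0.001]
wrist_force: [1.3, 0.6, 5.6]
opening: 0.291
grasp_force: 59.4
```

Call:
servo_tool(
  commands="0 0 0 0 0 -15 0; 0 0 0 0 0 -30 0; 0 0 0 0 0 -40 0; 0 0 0 0 0 -40 0; 0 0 0 0 0 0 0",
)

```text
time_s: 14.8
eef_pos: [0.4987, 0.3541, 0.1749]
eef_rot: [-0.002, 1.0, -0.0, 0.003]
wrist_force: [0.3, -0.5, -0.6]
opening: 0.294
grasp_force: 58.8
```

Call:
servo_tool(
  commands="0 0 0 0 40 0 0; 0 0 0 -2 45 0 0; 0 0 0 -2 45 0 0; 0 0 0 0 45 0 0; 0 0 0 0 45 0 0",
)

```text
time_s: 15.42
eef_pos: [0.4915, 0.1317, 0.1694]
eef_rot: [0.0, 1.0, 0.0, -0.001]
wrist_force: [1.4, 0.2, -0.5]
opening: 0.29
grasp_force: 58.9
```

Call:
servo_tool(
  commands="0 0 0 0 45 0 0; 0 0 0 -2 45 0 0; 0 0 0 0 45 0 0; 0 0 0 0 30 0 0; 0 0 0 0 0 0 0",
)

```text
time_s: 16.05
eef_pos: [0.4898, -0.0336, 0.1695]
eef_rot: [-0.0, 1.0, -0.002, -0.001]
wrist_force: [0.3, -0.7, -0.7]
opening: 0.289
grasp_force: 59.0
```

Call:
servo_tool(
  commands="0 0 0 0 0 0 0",
)

```text
time_s: 16.18
eef_pos: [0.4899, -0.0313, 0.1696]
eef_rot: [-0.0, 1.0, -0.0, -0.001]
wrist_force: [-0.3, -0.2, 0.1]
opening: 0.29
grasp_force: 59.0
```

Call:
servo_tool(
  commands="0 0 0 1 0 30 0; 0 0 0 0 0 40 0; 0 0 0 0 0 28 0; 0 0 0 0 0 0 0; 0 0 0 0 0 0 0",
)

```text
time_s: 16.8
eef_pos: [0.4921, -0.0314, 0.0731]
eef_rot: [0.0, 1.0, 0.0, 0.0]
wrist_force: [-0.4, -0.3, -0.4]
opening: 0.292
grasp_force: 59.0
```

```bash
python3 - <<'E'
from h import *
c=snap('wrist','w9',None,1.4); o=get_obs(); print(o['eef_pos'],o['eef_rot'],o['time_s'])
E
```

```text
[ 0.49252572 -0.03168504  0.07350709] [3.13782366e-04 9.99999311e-01 3.35049491e-04 1.08019672e-03] 16.85
```

View pics/w9.png

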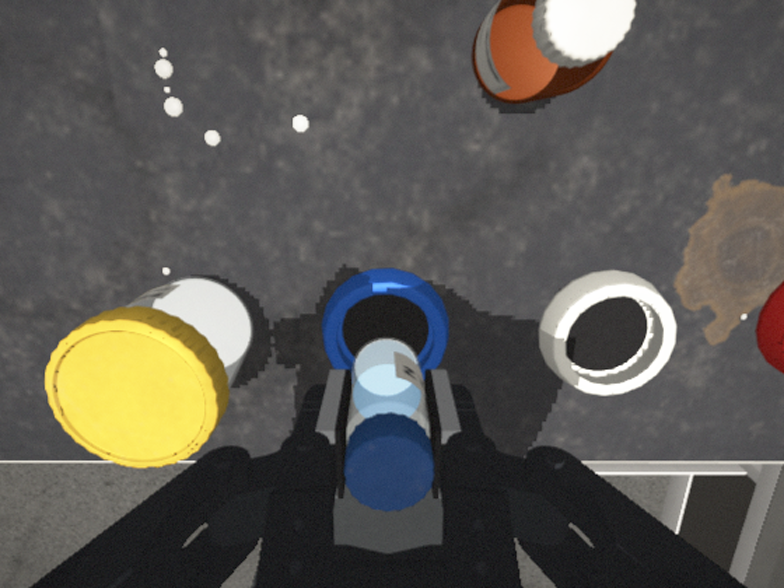

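Holder centre is (386,331) and the vial foot (387,367), so it needs about 3 mm more +x. Lowering.

Call:
servo_tool(
  commands="0 0 0 3 0 0 0; 0 0 0 0 0 15 0; 0 0 0 0 0 15 0; 0 0 0 0 0 9 0; 0 0 0 0 0 0 0",
)

```text
time_s: 17.48
eef_pos: [0.4941, -0.0319, 0.0323]
eef_rot: [-0.0, 1.0, -0.0, -0.001]
wrist_force: [-0.2, -0.5, 0.7]
opening: 0.295
grasp_force: 59.0
```

Call:
servo_tool(
  commands="0 0 0 0 0 1 0; 0 0 0 0 0 0 0; 0 0 0 0 0 0 0",
)

```text
time_s: 17.85
eef_pos: [0.4943, -0.0319, 0.032]
eef_rot: [-0.0, 1.0, -0.0, -0.0]
wrist_force: [-0.7, 0.1, 0.9]
opening: 0.289
grasp_force: 59.1
```

Call:
servo_tool(
  commands="0 0 0 0 0 0.5 0; 0 0 0 0 0 0 0.45; 0 0 0 0 0 0 0.45; 0 0 0 0 0 0 0.45; 0 0 0 0 0 -15 0.45",
)

```text
time_s: 18.48
eef_pos: [0.4933, -0.0316, 0.0461]
eef_rot: [-0.0, 1.0, -0.0, -0.001]
wrist_force: [-0.5, 0.2, -0.9]
opening: 0.445
grasp_force: 0.0
```

Call:
servo_tool(
  commands="0 0 0 0 0 -30 0.45; 0 0 0 0 0 -40 0.45; 0 0 0 0 0 -32 0.45; 0 0 0 7 -45 0 0.7; 0 0 0 7 -45 0 0.7",
)

```text
time_s: 19.1
eef_pos: [0.5094, 0.0586, 0.1507]
eef_rot: [0.0, 1.0, -0.001, 0.001]
wrist_force: [-0.1, -0.2, -0.4]
opening: 0.702
grasp_force: 0.0
```

Call:
servo_tool(
  commands="0 0 0 8 -45 0 0.7; 0 0 0 8 -45 0 0.7; 0 0 0 7 -45 0 0.7; 0 0 0 0 0 0 0.7; 0 0 0 0 0 0 0.7",
)

```text
time_s: 19.73
eef_pos: [0.5313, 0.1928, 0.1491]
eef_rot: [0.0, 1.0, 0.0, 0.0]
wrist_force: [-0.2, -0.0, -0.4]
opening: 0.705
grasp_force: 0.0
```

```bash
python3 - <<'E'
from h import *
c=snap('wrist','w10',None,1.4); o=get_obs(); print(o['eef_pos'],o['time_s'])
s,b=blob(cv2.imread('pics/w10_full.png'),'white',(180,150,380,340)); print(s,b,px(c,*b,.084)); print(proj(c,(.5315,.1935,.084)))
E
```

```text
[0.53141552 0.19231322 0.14904863] 19.775
[268 206  19   6  66] [276.45454545 208.        ] [0.54544727 0.1934075  0.084     ]
(np.float64(276.29996859215146), np.float64(227.8061782025504))
```

View pics/w10.png

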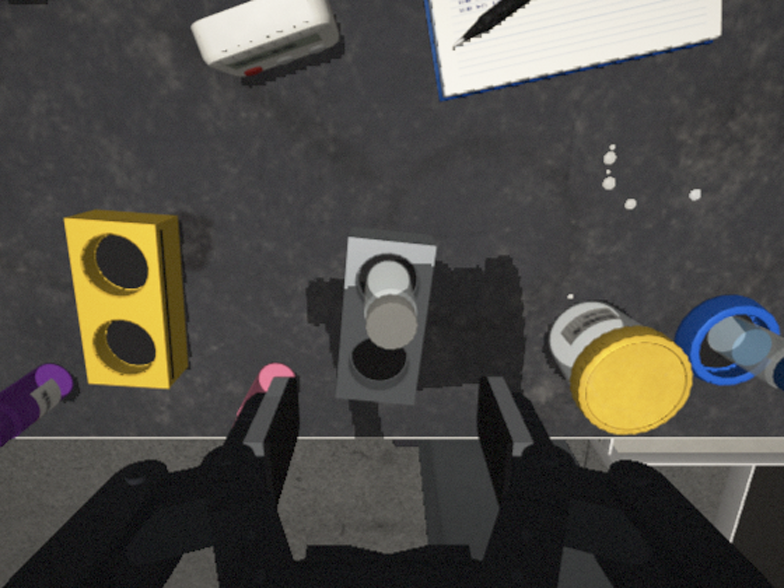

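The white cap at (391,321) is within 3 mm of prediction, and blue is standing in its holder. Descending.

Call:
servo_tool(
  commands="0 0 0 0 2 25 0.7; 0 0 0 0 0 30 0.7; 0 0 0 0 0 30 0.7; 0 0 0 0 0 18 0.7; 0 0 0 0 0 0 0.7",
)

```text
time_s: 20.4
eef_pos: [0.5305, 0.1901, 0.0445]
eef_rot: [0.0, 1.0, -0.001, -0.001]
wrist_force: [-0.4, 0.1, 0.3]
opening: 0.697
grasp_force: 0.0
```

Call:
servo_tool(
  commands="0 0 0 0 0 0 0; 0 0 0 0 0 0 0; 0 0 0 0 0 0 0; 0 0 0 0 0 0 0; 0 0 0 0 0 0 0",
)

```text
time_s: 21.02
eef_pos: [0.5328, 0.1913, 0.0472]
eef_rot: [-0.0, 1.0, 0.0, 0.001]
wrist_force: [-1.0, -0.2, 6.1]
opening: 0.289
grasp_force: 59.2
```

Call:
servo_tool(
  commands="0 0 0 0 0 -15 0; 0 0 0 0 0 -30 0; 0 0 0 0 0 -40 0; 0 0 0 0 0 -40 0; 0 0 0 0 0 0 0",
)

```text
time_s: 21.65
eef_pos: [0.5341, 0.1916, 0.1755]
eef_rot: [-0.001, 1.0, 0.0, 0.004]
wrist_force: [0.6, -0.1, -1.2]
opening: 0.29
grasp_force: 58.9
```

Call:
servo_tool(
  commands="0 0 0 -5 40 0 0; 0 0 0 -6 45 0 0; 0 0 0 -7 45 0 0; 0 0 0 -7 45 0 0; 0 0 0 -7 45 0 0",
)

```text
time_s: 22.28
eef_pos: [0.4983, -0.03, 0.17]
eef_rot: [-0.0, 1.0, 0.0, -0.001]
wrist_force: [1.0, 0.2, -0.8]
opening: 0.288
grasp_force: 59.0
```

Call:
servo_tool(
  commands="0 0 0 -6 45 0 0; 0 0 0 0 45 0 0; 0 0 0 0 15 0 0; 0 0 0 0 0 0 0; 0 0 0 0 0 0 0",
)

```text
time_s: 22.9
eef_pos: [0.4931, -0.1325, 0.1702]
eef_rot: [-0.001, 1.0, 0.0, -0.0]
wrist_force: [0.0, -0.0, -1.3]
opening: 0.29
grasp_force: 59.0
```

Call:
servo_tool(
  commands="0 0 0 -1 3 20 0; 0 0 0 0 0 40 0; 0 0 0 0 0 37 0; 0 0 0 0 0 0 0; 0 0 0 0 0 0 0",
)

```text
time_s: 23.52
eef_pos: [0.4933, -0.1365, 0.0748]
eef_rot: [0.0, 1.0, 0.001, 0.001]
wrist_force: [0.1, -0.1, 0.3]
opening: 0.29
grasp_force: 59.0
```

```bash
python3 - <<'E'
from h import *
c=snap('wrist','w11',(180,170,380,390),2.7); o=get_obs(); print(o['eef_pos'],o['eef_rot'],o['time_s'])
E
```

```text
[ 0.49371813 -0.13692339  0.07536026] [6.19573636e-04 9.99999022e-01 3.94391607e-04 1.19058817e-03] 23.575
```

View pics/w11.png

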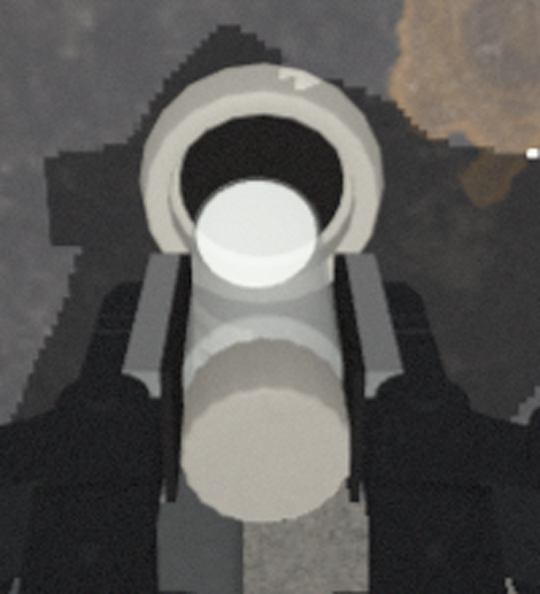

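The foot (257,233) lines up with the holder bore (261,182) once height is allowed for. Lowering and releasing.

Call:
servo_tool(
  commands="0 0 0 0 0 15 0; 0 0 0 0 0 15 0; 0 0 0 0 0 9 0; 0 0 0 0 0 2 0; 0 0 0 0 0 0 0",
)

```text
time_s: 24.2
eef_pos: [0.4922, -0.1362, 0.033]
eef_rot: [-0.001, 1.0, -0.0, -0.001]
wrist_force: [-3.7, 4.2, 11.0]
opening: 0.29
grasp_force: 59.5
```

Call:
servo_tool(
  commands="0 0 0 0 0 0 0; 0 0 0 0 0 0.5 0; 0 0 0 0 0 0 0",
)

```text
time_s: 24.58
eef_pos: [0.4923, -0.1362, 0.0329]
eef_rot: [-0.001, 1.0, -0.0, -0.0]
wrist_force: [-5.8, 5.3, 16.1]
opening: 0.289
grasp_force: 60.1
```

Call:
servo_tool(
  commands="0 0 0 0 0 0 0.45; 0 0 0 0 0 0 0.45; 0 0 0 0 0 0 0.45; 0 0 0 0 0 -15 0.45; 0 0 0 0 0 -30 0.45",
)

```text
time_s: 25.2
eef_pos: [0.4915, -0.1365, 0.0772]
eef_rot: [-0.001, 1.0, -0.0, -0.001]
wrist_force: [-0.7, -0.2, 0.5]
opening: 0.449
grasp_force: 0.0
```

Call:
servo_tool(
  commands="0 0 0 0 0 -40 0.45; 0 0 0 0 0 -30 0.45; 0 0 0 0 -45 0 0.9; 0 0 0 0 -45 0 0.9; 0 0 0 0 -45 0 0.9",
)

```text
time_s: 25.82
eef_pos: [0.4927, -0.0008, 0.1484]
eef_rot: [0.0, 1.0, -0.0, 0.001]
wrist_force: [0.2, 0.2, -0.3]
opening: 0.9
grasp_force: 0.0
```

Call:
servo_tool(
  commands="0 0 0 0 -45 0 0.9; 0 0 0 0 -45 0 0.9; 0 0 0 0 -45 0 0.9; 0 0 0.035 0 -45 0 0.9; 0 0 0.035 0 -40 0 0.9",
)

```text
time_s: 26.45
eef_pos: [0.4939, 0.2198, 0.1483]
eef_rot: [-0.0, 0.999, -0.035, 0.001]
wrist_force: [-0.1, -0.2, -0.0]
opening: 0.897
grasp_force: 0.0
```

Call:
servo_tool(
  commands="0 0 0 0 -40 0 0.9; 0 0 0 -10 -40 0 0.9; 0 0 0 0 0 0 0.9; 0 0 0 0 0 0 0.9",
)

```text
time_s: 26.95
eef_pos: [0.4895, 0.2984, 0.1477]
eef_rot: [0.0, 0.999, -0.035, 0.0]
wrist_force: [0.1, -0.1, 0.7]
opening: 0.9
grasp_force: 0.0
```

```bash
python3 - <<'E'
from h import *
c=snap('wrist','w12',None,1.4); o=get_obs(); print(o['eef_pos'],o['eef_rot'],o['time_s'])
E
```

```text
[0.48970703 0.29791086 0.14759452] [ 9.50558190e-05  9.99377813e-01 -3.52694652e-02  2.06461801e-04] 27.0
```

View pics/w12.png

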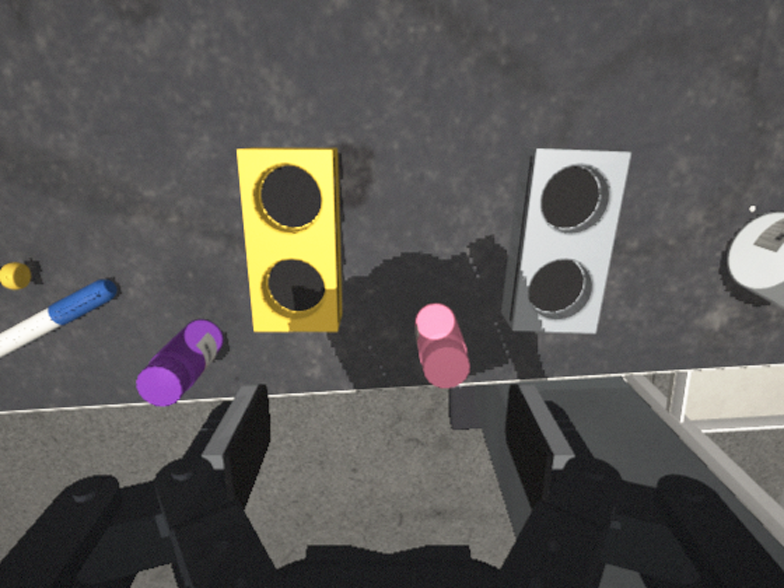

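The wrist view shows both trays empty: yellow top corners (237,150), (335,149), (338,331), (254,332), grey (537,149), (630,152), (597,333), (517,330). I'll fit the known block shape to those corners.

```bash
python3 - <<'E'
from h import *
from scipy.optimize import least_squares
c=calibration('wrist'); L=np.array([(52,25),(52,-25),(-52,-25),(-52,25)])/1e3; P=np.array([(26,0),(-26,0)])/1e3
def fit(co,x0):
    co=np.array(co)/1.4
    def f(p):
        R=np.array([[np.cos(p[2]),-np.sin(p[2])],[np.sin(p[2]),np.cos(p[2])]])
        return np.array([proj(c,[*(R@l+p[:2]),.03]) for l in L]).ravel()-co.ravel()
    r=least_squares(f,x0); return r.x,np.degrees(r.x[2]),r.fun.round(1)
print(fit([(237,150),(335,149),(338,331),(254,332)],[.517,.35,-.07]))
print(fit([(537,149),(630,152),(597,333),(517,330)],[.507,.195,-.1]))
# pocket-free reference: where does the gripper TCP project / red vial foot check
print(get_obs()['eef_pos'])
E
```

```text
(array([ 0.51671695,  0.35082075, -0.07820631]), np.float64(-4.480891384438725), array([ 1. , -0.3, -1.5,  1. ,  0. ,  0.1,  0.6, -1.1]))
(array([ 0.50537916,  0.19404065, -0.09125175]), np.float64(-5.2283403435888225), array([-0.2,  0.5,  0.6, -0.2,  0.8, -0.6, -1.3,  0.4]))
[0.48970703 0.29791086 0.14759452]
```

Going to the yellow tray with the relative figures: yellow (0.5167, 0.3508, -4.5°), grey (0.5054, 0.1940, -5.2°).

Call:
servo_tool(
  commands="0 0 0.008 12 -25 0 0.9; 0 0 0 13 -30 0 0.9; 0 0 0 0 0 35 0.9; 0 0 0 0 0 35 0.9; 0 0 0 0 0 35 0.9",
)

```text
time_s: 27.62
eef_pos: [0.5193, 0.3502, 0.0415]
eef_rot: [0.0, 0.999, -0.04, 0.0]
wrist_force: [0.3, -0.1, -0.2]
opening: 0.901
grasp_force: 0.0
```

Call:
servo_tool(
  commands="0 0 0 0 0 0 0.9; 0 0 0 0 0 0 0.9; 0 0 0 0 0 0 0.9",
)

```text
time_s: 28.0
eef_pos: [0.5202, 0.3519, 0.0444]
eef_rot: [-0.001, 0.999, -0.039, 0.002]
wrist_force: [-0.3, 0.4, 0.0]
opening: 0.9
grasp_force: 0.0
```

```bash
cat >> h.py <<'E'
def yfit(c,im,ztop,x0,kind='yellow'):
    "fit the tray's top face: bright-yellow mask contour vs model outline (centroid+minAreaRect corners)"
    from scipy.optimize import least_squares
    h=cv2.cvtColor(im,cv2.COLOR_BGR2HSV); m=((h[...,0]>20)&(h[...,0]<32)&(h[...,1]>150)&(h[...,2]>90)).astype(np.uint8)
    n,l,st,ce=cv2.connectedComponentsWithStats(m); i=1+st[1:,4].argmax(); return st[i],ce[i]
E
python3 - <<'E'
from h import *
c=snap('wrist','w13',None,1.4); o=get_obs(); print(o['eef_pos'],o['eef_rot'],o['time_s'])
im=cv2.imread('pics/w13_full.png'); print(yfit(c,im,.03,0))
h=cv2.cvtColor(im,cv2.COLOR_BGR2HSV)
for r in (330,350,370,390): 
    row=h[r]; m=np.where((row[:,0]>20)&(row[:,0]<32)&(row[:,1]>150)&(row[:,2]>60))[0]; print(r,m.min() if len(m) else None,m.max() if len(m) else None)
E
```

```text
[0.5199471  0.35192035 0.04422112] [-6.98332780e-04  9.99228669e-01 -3.92339533e-02  1.50869273e-03] 28.05
(array([ 229,  187,  101,  166, 8987], dtype=int32), array([279.29731835, 287.01535551]))
330 234 322
350 235 321
370 None None
390 None None
```

Call:
servo_tool(
  commands="0 0 0 -2 0 20 0.9; 0 0 0 0 0 16 0.9; 0 0 0 0 0 0 0.9; 0 0 0 0 0 0 0.9; 0 0 0 0 0 0 0.9",
)

```text
time_s: 28.68
eef_pos: [0.5171, 0.3519, 0.0066]
eef_rot: [-0.0, 0.999, -0.039, 0.0]
wrist_force: [0.0, 1.0, -0.5]
opening: 0.897
grasp_force: 0.0
```

Call:
servo_tool(
  commands="0 0 0 0 0 0 0.7; 0 0 0 0 0 0 0.5; 0 0 0 0 0 0 0.3; 0 0 0 0 0 0 0; 0 0 0 0 0 0 0",
)

```text
time_s: 29.3
eef_pos: [0.5171, 0.352, 0.0069]
eef_rot: [-0.0, 0.999, -0.039, 0.001]
wrist_force: [-0.1, 0.7, 6.6]
opening: 0.571
grasp_force: 64.4
```

Call:
servo_tool(
  commands="0 0 0 0 0 -15 0; 0 0 0 0 0 -30 0; 0 0 0 0 0 -35 0; 0 0 0 0 0 -35 0; 0 0 0 0 0 0 0",
)

```text
time_s: 29.92
eef_pos: [0.5186, 0.3527, 0.125]
eef_rot: [-0.001, 0.999, -0.039, 0.003]
wrist_force: [-0.1, 0.0, -1.3]
opening: 0.569
grasp_force: 63.9
```

Call:
servo_tool(
  commands="0 0 0 0 30 0 0; 0 0 0 1 45 0 0; 0 0 0 0 45 0 0; 0 0 0 0 38 0 0; 0 0 0.013 0 0 0 0",
)

```text
time_s: 30.55
eef_pos: [0.504, 0.1919, 0.1197]
eef_rot: [0.0, 0.999, -0.047, -0.001]
wrist_force: [0.0, -0.2, -1.4]
opening: 0.57
grasp_force: 63.9
```

Call:
servo_tool(
  commands="0 0 0 0 0 30 0; 0 0 0 0 0 25 0; 0 0 0 0 0 0 0; 0 0 0 0 0 0 0; 0 0 0 0 0 0 0",
)

```text
time_s: 31.18
eef_pos: [0.5061, 0.1946, 0.0673]
eef_rot: [-0.0, 0.999, -0.045, 0.001]
wrist_force: [0.0, -0.3, -0.7]
opening: 0.571
grasp_force: 63.8
```

```bash
python3 - <<'E'
from h import *
c=snap('wrist','w14',(190,230,370,365),4.4); o=get_obs(); print(o['eef_pos'],o['eef_rot'],o['time_s'],o['opening'])
E
```

```text
[0.50603226 0.19447711 0.06724116] [-2.10330485e-04  9.98965649e-01 -4.54603528e-02  9.71452657e-04] 31.225 0.5701740111940238
```

View pics/w14.png

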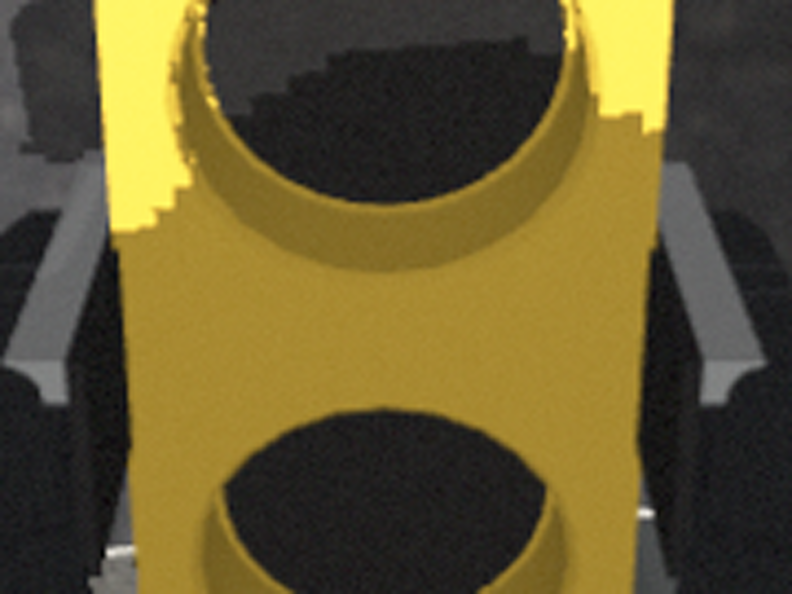

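The tray is square in the grip, with pocket edges symmetric about crop u≈387. I'll compare its end face with the grey tray's in code.

```bash
python3 - <<'E'
from h import *
np.set_printoptions(precision=1,suppress=True,linewidth=250)
im=cv2.imread('pics/w14_full.png'); c=calibration('wrist')
h=cv2.cvtColor(im,cv2.COLOR_BGR2HSV)
for u in (225,250,275,300,325): print(u,[(v,*map(int,im[v,u])) for v in range(120,230,5)])
for p,yaw,z in [((.5064,.1945),-.0912,.0605),((.5064,.1945),-.0912,.0905),((.5054,.194),-.0912,.03),((.5054,.194),-.0912,.0)]:
    R=np.array([[np.cos(yaw),-np.sin(yaw)],[np.sin(yaw),np.cos(yaw)]])
    print(z,[np.array(proj(c,[*(R@np.array(l)+p),z])) for l in [(.052,.025),(.052,-.025)]])
E
```

```text
225 [(120, 85, 81, 83), (125, 84, 83, 82), (130, 87, 84, 83), (135, 85, 82, 82), (140, 85, 84, 85), (145, 89, 85, 87), (150, 87, 85, 85), (155, 95, 92, 92), (160, 85, 82, 85), (165, 87, 85, 87), (170, 71, 98, 110), (175, 43, 121, 148), (180, 40, 120, 143), (185, 39, 110, 135), (190, 109, 248, 255), (195, 107, 247, 254), (200, 107, 247, 254), (205, 107, 247, 254), (210, 107, 247, 254), (215, 105, 246, 254), (220, 104, 246, 254), (225, 103, 246, 254)]
250 [(120, 91, 94, 96), (125, 90, 90, 90), (130, 91, 91, 91), (135, 92, 91, 92), (140, 83, 83, 83), (145, 85, 84, 84), (150, 92, 92, 90), (155, 94, 95, 94), (160, 234, 233, 232), (165, 115, 115, 111), (170, 85, 114, 123), (175, 40, 119, 144), (180, 43, 120, 145), (185, 41, 118, 144), (190, 109, 248, 254), (195, 109, 247, 254), (200, 107, 247, 254), (205, 111, 248, 255), (210, 107, 247, 254), (215, 56, 100, 120), (220, 49, 50, 53), (225, 54, 56, 56)]
275 [(120, 83, 83, 82), (125, 80, 81, 81), (130, 78, 77, 78), (135, 78, 78, 78), (140, 79, 78, 79), (145, 78, 80, 78), (150, 91, 93, 92), (155, 97, 97, 95), (160, 224, 224, 223), (165, 165, 16
[... 669 characters left out ...]
(220, 49, 52, 52), (225, 54, 56, 58)]
325 [(120, 86, 83, 86), (125, 88, 87, 86), (130, 85, 83, 84), (135, 86, 83, 84), (140, 87, 84, 83), (145, 87, 83, 84), (150, 84, 82, 81), (155, 86, 85, 86), (160, 79, 78, 80), (165, 48, 49, 48), (170, 43, 74, 85), (175, 41, 119, 145), (180, 41, 119, 146), (185, 44, 120, 146), (190, 106, 247, 254), (195, 106, 247, 254), (200, 105, 246, 254), (205, 107, 247, 254), (210, 105, 246, 254), (215, 102, 246, 254), (220, 101, 245, 254), (225, 98, 244, 254)]
0.0605 [array([222.5, 169.1]), array([332.7, 169.2])]
0.0905 [array([210.1, 186.1]), array([345.3, 186.2])]
0.03 [array([232.3, 159. ]), array([324.9, 159.1])]
0.0 [array([238.3, 150.3]), array([318.5, 150.4])]
```

```bash
python3 - <<'E'
from h import *
np.set_printoptions(linewidth=250)
im=cv2.imread('pics/w14_full.png').astype(int)
g=im.sum(2)//3
for v in (159,160,161,162): print(v,'L',g[v,226:240],'R',g[v,316:334])
s=im[...,2]-im[...,0]
for v in (172,186): print(v,'L',s[v,205:232],'R',s[v,325:352])
for u in (240,275,310): print(u,'g',g[148:168,u],'s',s[164:174,u],'g',g[182:192,u])
E
```

```text
159 L [ 87  85  84 161 209 218 217 218 217 217 218 216 216 217] R [94 98 99 95 92 95 85 70 56 79 87 84 86 87 90 85 85 87]
160 L [ 84  88  85 173 226 234 232 232 232 232 232 233 232 232] R [205 207 206 204 207 205 179 107  55  79  85  85  84  86  91  84  85  87]
161 L [ 86  82  84 175 223 233 232 231 231 232 232 232 231 231] R [227 228 227 229 229 228 205 123  51  78  86  84  85  87  89  90  88  84]
162 L [ 86  82  86 153 219 232 231 231 233 233 233 232 232 232] R [229 226 227 227 228 226 188 103  47  76  86  85  86  85  87  91  91  88]
172 L [ -1  -1   0  -2  -1   0  -2   0   0   1  -2  -1  -1   0  13  66 100 103 101 102 102 101 103 102 101 104 106] R [103 104 104 102 105 103 103 105  93  31   3   0   1   0   0   0   0   1   0   0  -1   1  -1   1   1  -2   0]
186 L [ -2   2  -1  -1  12  65  99 103  98  95  98  95  93  97  94  93  95  95  95  96  96  97  97 103 101 104 106] R [104 104 104 103 104 105 105 105  99  97  97  97  97  91  97  97  95  95  87  41   7   1   1   2  -1  -1  -1]
240 g [ 83  82  95  93  95  94  96  91  98  96 108 213 232 232 232 232 164 114 112 113] s [ -4  -2  -2  -2  -2  -3  35  88 103 106] g [ 98 102 102 103 102 102 179 201 203 204]
275 g [ 85  85  92  92  95  92  96  96  95  94  95 162 223 230 231 229 231 163 114 110] s [ -2  -3  -3  -2  -3  -2  37  86 104 101] g [104 101  98  97  92  94 189 202 203 202]
310 g [ 86  84  80  91  95  97  95  96  96  95  96  94 207 227 228 229 228 159 109 112] s [ -1  -2   1  -3  -1  -3  36  88 103 105] g [100 102 100 101 101 101 193 202 202 202]
```

Comparing the faces, the grey tray sits about 1.4 mm towards +y and is turned about 0.75° further. I'm correcting for that and lowering.

Call:
servo_tool(
  commands="0 0 0.013 0 -1.4 0 0; 0 0 0 0 0 10 0; 0 0 0 0 0 7 0; 0 0 0 0 0 0 0; 0 0 0 0 0 0 0",
)

```text
time_s: 31.85
eef_pos: [0.5053, 0.1955, 0.049]
eef_rot: [0.0, 0.999, -0.052, -0.0]
wrist_force: [0.5, 0.8, -1.3]
opening: 0.569
grasp_force: 63.8
```

```bash
python3 - <<'E'
from h import *
np.set_printoptions(linewidth=250)
c=snap('wrist','w15'); o=get_obs(); print(o['eef_pos'],o['eef_rot'],o['time_s'])
im=cv2.imread('pics/w15_full.png').astype(int); g=im.sum(2)//3; s=im[...,2]-im[...,0]
for u in (240,260,280,300,315): print(u,'g',g[155:185,u],'yellow from',np.where(s[140:200,u]>50)[0][0]+140)
for v in range(168,180): 
    m=np.where(s[v,200:360]>50)[0]+200; b=np.where(g[v,200:360]>150)[0]+200; print(v,(m[0],m[-1]) if len(m) else '',(b[0],b[-1]) if len(b) else '')
a=-2*np.arctan2(-o['eef_rot'][2],o['eef_rot'][1])
p=(.5054,.1954);yaw=-.104
for z in (.03,.0435,.0735):
    R=np.array([[np.cos(yaw),-np.sin(yaw)],[np.sin(yaw),np.cos(yaw)]])
    print(z,[np.array(proj(c,[*(R@np.array(l)+p),z])) for l in [(.052,.025),(.052,-.025)]])
E
```

```text
[0.50544787 0.19549773 0.04914139] [-7.33706052e-06  9.98641201e-01 -5.21128707e-02  3.13348410e-05] 31.9
240 g [101 102 103 101 100 104 100 103 100 161 227 172 118 118 120 116 110 108 107 108 109 107 108 109 108 108 108 107 106 111] yellow from 171
260 g [100 103 101  97  98 104 101 104  96 155 228 237 236 174 119 114 110 105 107 106 107 110 108 107 108 108 108 102 101  97] yellow from 171
280 g [102 101 103 103 102 103 103 102 103 157 225 170 119 118 119 115 109 108 106 106 106 107 109 108 106 104 109 109 111 111] yellow from 171
300 g [101 103  99 100 104 101 103 104  97 157 224 235 235 169 118 113 112 106 107 108 108 106 110 107 108 107 109 106 108 109] yellow from 171
315 g [100 101 102  99 102 101 103 101 102 159 225 170 119 119 119 112 108 106 107 108 110 107 108 107 107 107 109 109 107 104] yellow from 171
168  (np.int64(224), np.int64(327))
169  (np.int64(225), np.int64(327))
170  (np.int64(225), np.int64(226))
171 (np.int64(221), np.int64(333)) 
172 (np.int64(220), np.int64(333)) 
173 (np.int64(220), np.int64(334)) 
174 (np.int64(219), np.int64(335)) 
175 (np.int64(218), np.int64(335)) 
176 (np.int64(217), np.int64(336)) 
177 (np.int64(217), np.int64(337)) 
178 (np.int64(216), np.int64(338)) 
179 (np.int64(215), np.int64(338)) 
0.03 [array([226.41566126, 164.30185679]), array([328.9421069 , 164.34033457])]
0.0435 [array([222.18814582, 170.25186453]), array([333.3084988 , 170.29336765])]
0.0735 [array([209.67541248, 187.86288484]), array([346.23215013, 187.91316122])]
```

Yaw is now level. There's 0.7 mm left in +y, so I'm correcting it and setting down.

Call:
servo_tool(
  commands="0 0 0 0 -0.7 5 0; 0 0 0 0 0 4 0; 0 0 0 0 0 2 0; 0 0 0 0 0 0.5 0; 0 0 0 0 0 0 0",
)

```text
time_s: 32.52
eef_pos: [0.5054, 0.1962, 0.0376]
eef_rot: [-0.0, 0.999, -0.052, 0.0]
wrist_force: [0.0, -0.2, -1.4]
opening: 0.572
grasp_force: 63.8
```

Call:
servo_tool(
  commands="0 0 0 0 0 0 0; 0 0 0 0 0 0.5 0; 0 0 0 0 0 0 0",
)

```text
time_s: 32.9
eef_pos: [0.5054, 0.1962, 0.0372]
eef_rot: [-0.0, 0.999, -0.052, 0.0]
wrist_force: [-0.1, -0.0, -0.7]
opening: 0.571
grasp_force: 63.8
```

Call:
servo_tool(
  commands="0 0 0 0 0 0.5 0; 0 0 0 0 0 0 0; 0 0 0 0 0 0 0.65; 0 0 0 0 0 0 0.7; 0 0 0 0 0 0 0.75",
)

```text
time_s: 33.52
eef_pos: [0.5054, 0.1962, 0.0366]
eef_rot: [-0.0, 0.999, -0.052, 0.0]
wrist_force: [-0.0, 0.2, -0.5]
opening: 0.751
grasp_force: 0.0
```

Call:
servo_tool(
  commands="0 0 0 0 0 -10 0.75; 0 0 0 0 0 -30 0.75; 0 0 0 0 0 -40 0.75; 0 0 0 0 0 -40 0.75; 0 0 0 0 0 0 0.75",
)

```text
time_s: 34.15
eef_pos: [0.5082, 0.1967, 0.1613]
eef_rot: [-0.001, 0.999, -0.052, 0.004]
wrist_force: [0.2, 0.1, -0.1]
opening: 0.75
grasp_force: 0.0
```

Call:
servo_tool(
  commands="0 0 0 0 0 0 0.75; 0 0 0 0 0 0 0.75",
)

```text
time_s: 34.4
eef_pos: [0.5044, 0.196, 0.1554]
eef_rot: [0.0, 0.999, -0.052, -0.001]
wrist_force: [1.0, 1.0, -0.7]
opening: 0.751
grasp_force: 0.0
```

```bash
python3 - <<'E'
from h import *
from scipy.optimize import least_squares
c=snap('wrist','w16'); sc=snap('scene','s16'); o=get_obs(); print(o['eef_pos'],o['time_s'])
im=cv2.imread('pics/w16_full.png').astype(int); g=im.sum(2)//3; s=im[...,2]-im[...,0]
m=(s>50).astype(np.uint8); n,l,st,ce=cv2.connectedComponentsWithStats(m)
for i in range(1,n):
    if st[i,4]>500: print('yellow',st[i],ce[i])
# expected end-face corners of the stack
p=(.5054,.196);yaw=-.104;R=np.array([[np.cos(yaw),-np.sin(yaw)],[np.sin(yaw),np.cos(yaw)]])
for z in (0,.03,.06): print(z,[np.array(proj(c,[*(R@np.array(q)+p),z])).round(1) for q in [(.052,.025),(.052,-.025),(-.052,-.025),(-.052,.025)]])
# scene: caps upright? measure cap centres vs expected
si=cv2.imread('pics/s16_full.png')
for k,X,kind in [('red',(.4955,-.242,.070),'red'),('blue',(.494,-.032,.070),'blue'),('white',(.4925,-.136,.070),'white')]:
    u,v=proj(sc,X); print(k,(u,v),blob(si,kind,(int(u-7),int(v-7),int(u+8),int(v+8))))
E
```

```text
[0.50462697 0.19606745 0.15543556] 34.5
yellow [ 240  136   73  138 6673] [276.45616664 203.35201559]
yellow [ 417  177   91   83 5778] [461.68051229 217.71374178]
0 [array([248.3, 131.8]), array([305.9, 131.8]), array([302.8, 241.4]), array([251.2, 241.4])]
0.03 [array([245.2, 136. ]), array([309., 136.]), array([305.3, 255.5]), array([248.8, 255.5])]
0.06 [array([241.5, 141.2]), array([312.9, 141.2]), array([308.3, 272.5]), array([245.9, 272.5])]
red (np.float64(378.49008595456), np.float64(146.25973577762676)) (array([375, 144,   8,   7,  42], dtype=int32), array([378.61904762, 147.11904762]))
blue (np.float64(335.8986241630738), np.float64(179.93322879568282)) (array([333, 178,   9,   7,  49], dtype=int32), array([336.83673469, 181.        ]))
white (np.float64(358.43114710254906), np.float64(162.94660165479868)) (array([356, 160,   9,   8,  56], dtype=int32), array([360.05357143, 163.66071429]))
```

The caps sit where upright vials should. Last, I'll check the end-face edges at the stack joint.

```bash
python3 - <<'E'
from h import *
np.set_printoptions(linewidth=250)
im=cv2.imread('pics/w16_full.png').astype(int); g=im.sum(2)//3; s=im[...,2]-im[...,0]
for v in (132,133,134,135,136,137,138): print(v,'g',g[v,240:256],g[v,300:316],'s',s[v,240:250],s[v,304:316])
for u in (255,275,295): print(u,g[126:145,u],s[126:145,u])
for v in (200,220,240,260): print(v,g[v,236:256],g[v,300:318])
E
```

```text
132 g [90 92 87 88 86 88 91 90 98 96 95 99 96 99 97 98] [94 94 94 94 95 96 89 85 83 83 84 85 84 84 83 85] s [ 0  0  1 -1 -1 -4 -1 -3  0  0] [-1 -1 -3 -1 -1  0 -1  0 -1  1  1  0]
133 g [ 93  91  88  90  86  88  92  96  99  98 100 101  99  99 101  96] [ 98  98  99  98 100  99  97  88  83  81  85  83  82  81  82  84] s [-1  0 -1 -1 -2 -3 -1  0  2  0] [ 0  2  0  2 -1 -1  2  0  1  2  0 -1]
134 g [ 95  97  89  88  91  90  93  99  94  97  99  98 101 100  98 101] [101  98  95 100  97 101 101  95  91  87  88  89  90  88  88  84] s [-1 -1  2 -3  0 -3 -2 -1  1 -1] [ 2  0  0  0  0 -1 -1 -3 -2 -2 -3  0]
135 g [ 94  92  93  88  90 115 127 124 128 128 130 131 131 132 130 131] [129 127 110  99  98  99  98 101  94  91  91  90  89  90  94  86] s [-1 -1  1  1 -2 -2 -2 -2  0 -2] [ 0  0  0 -2  0  1  0  0 -1  0  2 -1]
136 g [ 89  92  93  87  92 128 142 143 142 144 142 146 143 142 142 144] [121 122 112 108 110 107 106 106 126 108  98  95  94  90  91  90] s [ 1  2  1  1 24 51 61 60 58 60] [69 71 71 71 68 26  1  1  1 -1  0 -2]
137 g [ 89  94  90  93 102 114 120 117 119 118 120 120 120 119 120 122] [105 105 1
[... 791 characters left out ...]
 -3  -2  -1  -1   0   0  64 106 107 105 108 154 135 129 129]
200 [ 86  97  96  73  55  52 103 196 207 206 206 207 206 206 206 206 206 207 206 206] [125 125 123 126 124 124 127 124 122 125 102  67  49  51  58  60  59  53]
220 [ 56  50  54  52  53  47  49  78 114 124 121 126 125 122 124 125 121 125 125 126] [123 124 124 126 122 127 121 123 123 113  79  50  51  54  54  56  53  56]
240 [ 90  88  91  90  73  52  52  53  98 118 122 121 123 122 123 121 114  91 108  85] [102 111 122 125 126 126 126 122 123  94  60  51  48  50  54  55  49  54]
260 [ 89  91  87  86  87  86  92  92  87 117 126 123 123 124 123 122 124 123 124 126] [120 124 123 124 125 125 126 126 100  65  49  51  46  48  52  53  53  52]
```

The joint edges agree within about a pixel (grey 244.8–308.5, yellow 244–309), so the stack is square.

```bash
python3 -c "
from bench import *
print(hand_in())"
```

```text
the job is handed in; nothing more can be done
None
```

I've handed the job in: all three vials stand upright in their matching holders and the yellow tray is stacked squarely on the grey one (joint edges agree to about 1 mm), with the cup and amber bottle untouched, at about 35 s of the 120 s; no verdict came back.

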